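# Feel the leak-test stand's toggle on, then load the ball accumulator

### The arm

A 6-joint arm with a two-finger parallel gripper is mounted at the origin on the work surface. World frame = base frame: x ahead of the robot, y to its left, z up, the work surface at z = 0. Lengths are in mm, angles in rad, forces in N, time in s.
With the tool pointing down it reaches from about 350 to 975 mm from the base axis. Payload 17.4 kg.
Tool frame: the origin (TCP) lies at the very end of the fingers, on their centre line; the grasp point (between the pads) lies 19 mm behind it; z points along the fingers, x is the direction in which the jaws open and shut, and the axes are right-handed (so a half turn about z gives the same grasp; the last joint's range is limited). The gripper opens to 85 mm and grips with 20 to 120 N. Pads are 22 mm wide; open, the fingers measure 114 mm over their backs; the gripper's body (76 mm by 85 mm) begins 54 mm behind the grasp point. The pads swing forward as they close: fully open they stand 13 mm farther back than shut.
Start: joints at [1.21, 0.116, 1.442, -0, 1.584, -0.038], TCP at [214.134, 640.14, 231.303] pointing down, gripper open.
Joint ranges: [-2.83, 2.83], [-0.83, 2.19], [0.07, 2.5], [-1.14, 4.28], [0.01, 3], [-2.97, 2.97]. Speed limits (rad/s): [1.89, 1.89, 2.22, 3.14, 3.14, 3.14].

### API

Orientations are given as a unit quaternion [w, x, y, z].
In Python, from station import arm gives the robot as it stands. The module is installed in compiled form; this text tells all that it offers.
- The arm moves only by the tool jog_arm, never from a script. Its arguments are lists of equal length, an entry for each row: "twist": the turn, a rotation vector about the tool's x, y, z in degrees, a list of three; "linear": the shift along the tool's x, y, z in cm, a list of three; "claw": the closure, from 0 (fully open) to 1 (shut). A call has 1 to 20 rows; each row shifts and turns the pose as measured when the row begins, along the tool's axes as they then stand; what a row does not reach is not made up. A row lasts 1/12 s, in which the tool goes at most 41.7 mm and 7.16 degrees, less where a joint would pass 70% of its speed; a pose out of reach is approached as far as the arm can. A call is refused whole if a number of a shift passes 4.17 or a number of a turn 7.16, either way. A call with a gripper value outside its range is refused whole. The fingers move at their own pace and stop on an object; "grip_force" is the grip in N (left out, the last holds). Time passes only in rows, so rows that do not move let the fingers close. It gives the time, the measured TCP pose, the force and the opening at its end, in the units of the state.
- arm.state(): the state, without advancing time (a new reading comes with each control period).
- arm.capture(name): name is "side" or "top"; returns (picture, depth): 480x640x3 uint8, red, green, blue; 480x640 float32, mm along the optical axis (not along the pixel's ray), 0 where there is no reading.
- arm.camera_model(name): a dict with "mtx" (3x3 intrinsics, pixels), "R" (3x3) and "t" (3): a world point X has camera coordinates R X + t. Camera axes: x right, y down, z forward; pixel columns grow to the right and rows downward; lengths in mm; the calibration is good to about 2 mm. A picture is of the moment at which its call begins. camera_model takes no time and is no camera call.
- arm.close_job(): hands the job in, once; it reports no verdict.
Trained networks look in the newest picture that a camera, given by its name, has taken for a name from the list of things; names that differ only in an ending like _2 or _b are one class to them, and where a whole thing is asked for, a point or a joint stands for the part that bears it (a point fixed in the world has none). Each returns a list of dicts, best first, with "confidence" (0 to 1); they miss things now and then, are a little off and sometimes report something else, mostly with a low value. They report only what shows in the picture. A call takes as long as a camera call. They do not tell look-alikes from the thing itself.
- arm.look_for(name, camera): "centre" ([column, row] in pixels, amid what is visible of it).
- arm.trace(name, camera): "region" (480x640 bool, what is visible of it) and "centre" ([column, row] in pixels, amid what is visible of it).
The state is a dict: "clock": time; "q": joint angles; "dq": joint speeds; "effort": joint torques, N m; "ee_pos": TCP position; "eef_rot": TCP orientation; "contact_force": force on the tool from outside, world axes, zero at the start; "torque": the same for the moment, N m; "opening": opening from 0.0 (shut) to 1.0 (fully open).
Only numpy, scipy, OpenCV 4.12 (cv2) and the standard library are available. Lean on these libraries where they do the work, as an engineer would, in place of code of your own. Each camera call takes 0.05 s, during which the arm holds its last target. There are 200 camera calls.

### The job

The pilot lamp of the leak-test stand is dead and its short black toggle is hard to read by eye, so first feel with the fingertips which way the toggle stands: flip it over to the green-dot side (on) only if it is off, leave it as it is if it is already on, and never lean hard on it. Then, with the stand on, lift the red ball accumulator out of its bench ring and set it down gently, neck up, in the stand's ring so that it sits level and centred, and let go. Leave everything else on the table where it is.

Things in the scene. Friction and masses are not known exactly. Their poses are not given: they have to be found in the camera images.
- stand: Leak-test stand, fixed to the table. Dark steel base plate 170 x 310 mm (x by y); blue control box 160 x 135 mm centred at y +80 mm with a black top panel 100 mm above the table; rubber ring on three posts, axis at y -85 mm. Also on the panel: a flush gauge and a dark lamp, up to 8 mm high. Origin: centre of the underside, z up. Yaw within 0.3 rad of the world's axes.
- toggle: Black two-position toggle, round, 10 mm thick at its end, tip 31 mm above the panel. Origin: its hinge point, 6 mm below the panel top, at x -12, y +58 mm of the stand. Leans 0.18 rad to the stand's -x (white dot) when off, 0.18 rad to +x (green dot, 30 mm off) when on; frame parallel to the stand's when off, turned 0.36 rad about y when on. Either at the start, equally likely.
- toggle_tip (a point): End of the toggle, 38 mm from its hinge point; 6.8 mm to the stand's -x of the hinge point when off, 6.8 mm to +x when on. The toggle is sprung over centre: 20 mm above the panel it takes about 4 N to start it moving; past the middle it snaps over by itself. A touch of 1 to 2 N does not move it.
- ring_seat (a point): Centre of the stand's ring, at the level of its flat top, 95 mm above the table. The ring is 72 mm outside and 52 mm inside and is open beneath; a seated ball's lowest point is 13 mm below this point and its centre 20 mm above it.
- accumulator: Red steel ball, 66 mm, with a bare steel hexagonal neck on top, 0.4 to 0.7 kg. Origin: lowest point of the ball, z up through the neck. The neck, 28 mm across flats, runs from 63 to 96 mm above the origin, two flats facing +y and -y; a small black cap ends at 100 mm. Starts upright in the bench ring. Friction keeps it at whatever tilt it is let go.
- ball_center (a point): Centre of the accumulator's ball.
- bench_ring: Black rubber ring fixed to the table in which the accumulator starts: 72 mm outside, 52 mm inside, 20 mm high. Origin: centre of its underside.
- wrench: Bystander: steel wrench 190 mm long lying on the table, origin under its middle.
- bottle_jack: Bystander: yellow bottle jack, 90 mm foot, 158 mm high, origin under its centre.
- coupler: Bystander: brass coupler standing up, 33 mm wide, 46 mm high, origin under its centre.
- dial_gauge: Bystander: dial gauge lying on its back, 60 mm wide, 26 mm high, with a 34 mm brass stem; origin under its centre.
- seal_tin: Bystander: flat tin with a green lid, 83 mm wide, 25 mm high, origin under its centre.
- oil_can: Bystander: red oil can, 66 mm wide, 150 mm high with its bent spout, origin under its centre.
- adapter: Bystander: steel hexagonal adapter standing up, 35 mm wide, 46 mm high, origin under its centre.
Mind the look-alikes: they are no part of the job. What is shaped like the accumulator but blue or yellow is not meant. There is more than one size of the bench_ring; the one meant has the size given above.

How it is judged (in metres and radians):
On the way, in this order (a step that is already met when the one before it is completed fails the run):
1. the toggle has been felt: the fingers pressed on it with at least half a newton (contact force between the fingers and toggle above 0.5 N).
2. with the toggle on (leaning to the green dot), the accumulator is lifted out of its bench ring (angle between toggle's own z axis and vertical above 0.28 rad and distance between ball_center and bench_ring above 0.07 m), for 0.1 s.
At the end, for the whole second after the job is handed in: The toggle leans to the green dot (on), and the accumulator rests released and still in the stand's ring, its ball centre within 4 mm of the ring's axis and 16 to 24.5 mm above the ring's top, its neck up and within 0.1 rad of vertical (angle between toggle's own z axis and vertical above 0.28 rad and horizontal distance between ball_center and ring_seat below 0.004 m and z of ball_center in the frame of ring_seat between 0.016 and 0.0245 m and angle between accumulator's own z axis and vertical below 0.1 rad and linear speed of accumulator below 0.02 m/s and angular speed of accumulator below 0.1 rad/s); the robot touches nothing.
It fails at once if a toggle that was on at the start is knocked off (distance of toggle_tip from where it was at the start of the episode above 0.008 m and angle between toggle's own z axis and vertical below 0.12 rad).
It fails at once if the toggle is leant on with more than 30 N (contact force between anything else and toggle above 30 N).
It fails at once if the accumulator is rammed into the stand (more than 60 N between them) (contact force between accumulator and stand above 60 N).
It fails at once if the accumulator is dropped (falls free, touching nothing, at over 0.25 m/s) (contact force between accumulator and anything else below 0.1 N and linear speed of accumulator above 0.25 m/s).
It fails at once if a bystander is moved by more than 20 mm (distance of any of wrench, bottle_jack, coupler, dial_gauge, seal_tin, oil_can, adapter from where it was at the start of the episode above 0.02 m).
It also fails if it takes over 54 s, if anything falls off the work surface, if the arm or the gripper's body presses on something with over 40 N, if the wrist force passes 120 N, or if a joint passes its speed limit or range.

## Working session

There is one attempt and no reset: what is moved stays moved. The work goes in short steps, Python scripts to look and compute and a tool call to move; the robot and the scene stay as the last step left them, time stands still between calls to the robot, and variables do not carry over. Pictures are saved under pics/ and viewed, about 8 in all and at most 12, crops included, and the job is handed in when it is done.

Besides the shell and the picture viewer there is one more tool, called after ">>>" by a JSON object that holds its "method" and its "body", one argument or row to a line. jog_arm: Moves the arm, as the interface text tells. Its arguments: {"type":"object","properties":{"twist":{"type":"array"},"linear":{"type":"array"},"claw":{"type":"array"},"grip_force":{"type":"number"}},"required":["twist","linear","claw"]}

```bash
mkdir -p pics; cat > h.py <<'E'
import numpy as np, cv2
from station import arm
def grab(c):
    im,d=arm.capture(c); m=arm.camera_model(c); return im,d,np.array(m["mtx"]),np.array(m["R"]),np.array(m["t"])
def cloud(d,K,R,t):
    v,u=np.mgrid[0:d.shape[0],0:d.shape[1]]
    p=np.stack([(u-K[0,2])/K[0,0]*d,(v-K[1,2])/K[1,1]*d,d],-1)
    return (p-t.ravel())@R
def px(P,K,R,t):
    c=np.asarray(P,float)@R.T+t.ravel(); return (c@K.T)[...,:2]/c[...,2:3]
def save(n,im): cv2.imwrite("pics/"+n,cv2.cvtColor(im,cv2.COLOR_RGB2BGR))
E
python3 - <<'E'
from h import *
for c in("side","top"):
    im,d,K,R,t=grab(c); save(c+"0.png",im); W=cloud(d,K,R,t)
    print(c,"cam",(-R.T@t.ravel()).round(), K[0,0])
    for n in("stand","toggle","accumulator","bench_ring"):
        for o in arm.trace(n,c):
            r=o["region"]&(d>0)
            P=W[r]; print(n,round(o["confidence"],2),np.round(o["centre"]),r.sum(),np.median(P,0).round(),P.min(0).round(),P.max(0).round())
print(arm.state())
E
```

```text
side cam [ -73. -842.  862.] 484.6498601513699
stand 0.96 [380. 280.] 7218 [ 592. -159.   46.] [ 509. -330.   -5.] [744.  73. 131.]
toggle 0.37 [379. 277.] 7223 [ 592. -159.   45.] [ 507. -330.   -2.] [748.  51. 131.]
toggle 0.3 [304. 187.] 1176 [689. 290.  66.] [646. 257.  -3.] [810. 495. 161.]
accumulator 0.8 [276. 213.] 461 [532. 214.  58.] [507. 193.  -2.] [587. 345. 109.]
accumulator 0.68 [303. 230.] 506 [553. 106.  53.] [527.  85.  -3.] [654. 239. 101.]
accumulator 0.65 [264. 197.] 415 [558. 341.  51.] [527. 229.  -3.] [639. 451. 104.]
bench_ring 0.75 [277. 227.] 201 [524. 204.  16.] [502. 189.  -3.] [587. 275.  42.]
bench_ring 0.68 [228. 197.] 492 [486. 449.  19.] [441. 403.  -3.] [534. 505.  32.]
top cam [ 233.  -28. 1771.] 608.9172591180775
accumulator 0.93 [185. 224.] 368 [560. 347.  59.] [536. 325.  26.] [595. 384. 112.]
accumulator 0.7 [202. 174.] 1062 [687. 302.  83.] [647. 263.  -8.] [773. 372. 171.]
accumulator 0.69 [227. 228.] 415 [536. 223.  65.] [510. 196.  -3.] [582. 268. 113.]
accumulator 0.64 [266. 224.] 412 [555. 115.  57.] [529.  87.  -6.] [592. 148. 109.]
{'clock': 0.5, 'q': array([ 1.21019749e+00,  1.16007207e-01,  1.44164727e+00, -2.51346438e-05,
        1.58397503e+00, -3.77843587e-02]), 'dq': array([ 1.68768374e-03, -1.13404497e-03, -1.54712244e-03,  1.13112912e-03,
       -2.48680725e-04,  8.14811131e-05]), 'effort': array([-3.85133471e-04, -7.31127405e+01, -6.32221413e+01, -2.11573786e-05,
        7.79838902e-04, -4.06956858e-06]), 'ee_pos': array([214.13887613, 640.12824665, 231.26890673]), 'eef_rot': array([ 2.06612463e-05,  8.11553209e-01,  5.84278519e-01, -8.39746468e-06]), 'contact_force': array([-0.27447551,  0.59573471, -0.81895208]), 'torque': array([ 0.02496671, -0.01367218,  0.05098792]), 'opening': 1.0004784388668508}
```

View pics/side0.png

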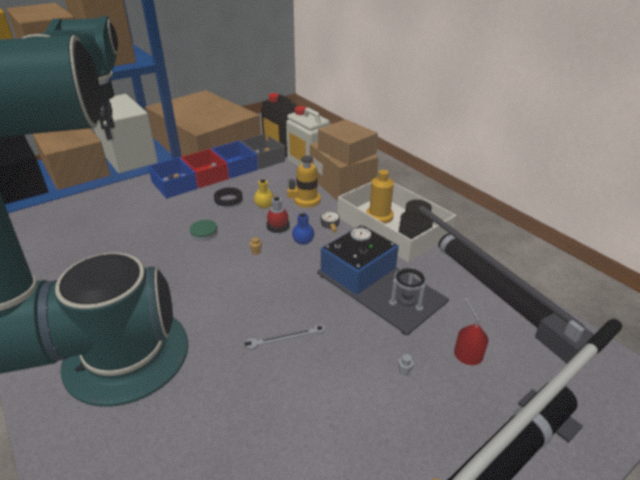

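View pics/top0.png

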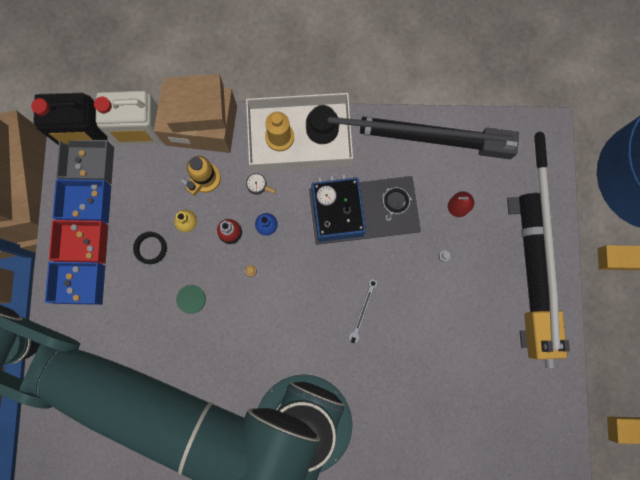

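The side view shows the red accumulator at about (277,215) and the stand at (380,270). In the top view the accumulator is at (229,231), the stand panel at (338,208) and the stand ring at (397,200). Next I'll get the poses and zoom in on the stand.

```bash
python3 - <<'E'
from h import *
from scipy.optimize import least_squares
im,d,K,R,t=grab("top"); W=cloud(d,K,R,t)
ims,ds,Ks,Rs,ts=grab("side"); Ws=cloud(ds,Ks,Rs,ts)
def rect(m,n):
    r=cv2.minAreaRect(W[m][:,:2].astype(np.float32)); print(n,m.sum(),np.round(r[0],1),np.round(r[1],1),round(r[2],2),"z",np.median(W[m][:,2]).round(1))
v,u=np.mgrid[0:480,0:640]
roi=(u>300)&(u<430)&(v>165)&(v<255)
rect(roi&(W[...,2]>90)&(W[...,2]<112)&(W[...,1]>-170)&(u<368),"panel")
print("table z",np.median(W[250:280,100:140][...,2]), np.median(Ws[360:400,300:350][...,2]))
rect(roi&(W[...,2]>84)&(W[...,2]<106)&(u>375),"ring")
# plate by color: dark; table lighter
g=im.sum(2)
m=((roi)&(W[...,2]<30)&(g<270)).astype(np.uint8); m=cv2.morphologyEx(m,cv2.MORPH_OPEN,np.ones((3,3)))>0
rect(m,"plate")
for nm,I,WW,c in(("top",im,W,(229,231)),("side",ims,Ws,(277,213))):
    vv=(abs(u-c[0])<22)&(abs(v-c[1])<25)
    I=I.astype(int); red=vv&(I[...,0]>80)&(I[...,0]>1.8*I[...,1])&(I[...,0]>1.6*I[...,2])&(WW[...,2]>20)&(WW[...,2]<90)
    P=WW[cv2.erode(red.astype(np.uint8),np.ones((3,3)))>0]
    f=least_squares(lambda c:np.linalg.norm(P-c,axis=1)-33,P.mean(0)-[0,0,20],loss="soft_l1"); print(nm,"ball",len(P),f.x.round(1),f.cost.round(1))
cv2.imwrite("pics/z.png",cv2.cvtColor(np.hstack([cv2.resize(im[170:250,305:425],None,fx=3.3,fy=3.3,interpolation=cv2.INTER_CUBIC)[:264,:396],cv2.resize(ims[220:340,310:450],(308,264),interpolation=cv2.INTER_CUBIC)]),cv2.COLOR_RGB2BGR))
E
```

```text
panel 2587 [602.7 -86.5] [161.6 135.5] 8.1 z 101.1
table z 3.471487048391567 -0.4885940851254138
ring 349 [ 624.7 -248.6] [75.5 80.1] 64.34 z 94.8
plate 2707 [ 617.1 -167.2] [176.8 314.4] 8.02 z 19.1
top ball 85 [544.5 231.4  47.4] 148.7
side ball 154 [542.2 228.6  38.6] 212.8
```

View pics/z.png

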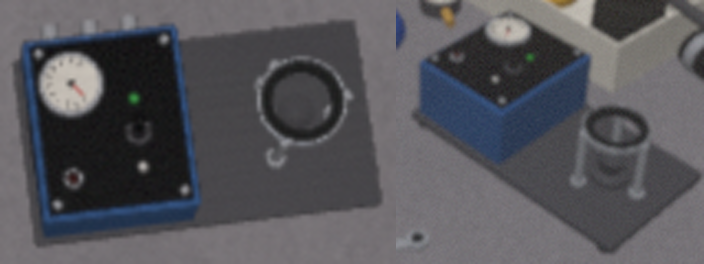

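```bash
cat >> h.py <<'E'
from scipy.spatial.transform import Rotation as Ro
X=np.array([.990,.141,0]);Y=np.array([-.141,.990,0]);HINGE=np.array([593.9,-110.,94]);RING=np.array([626,-249.8,95.])
def to(P,yawx=None):
    "shift in tool cm to P; turn about tool z (deg) so that tool x points at yawx deg; shift given after the turn"
    s=arm.state(); q=s["eef_rot"]; r=Ro.from_quat([q[1],q[2],q[3],q[0]]); M=r.as_matrix()
    a=np.degrees(np.arctan2(M[1,0],M[0,0])); dw=np.asarray(P)-s["ee_pos"]
    print("t",round(s["clock"],2),"pos",s["ee_pos"].round(1),"yawx",a.round(1),"tilt z",M[:,2].round(3),"F",s["contact_force"].round(2),"open",round(s["opening"],3))
    print("shift cm",(M.T@dw/10).round(2), "n",np.ceil(np.linalg.norm(dw)/41.7))
    if yawx is not None:
        tw=-(yawx-a); print("twist z",tw.round(2),"shift after",((r*Ro.from_rotvec([0,0,np.radians(tw)])).as_matrix().T@dw/10).round(2))
E

```

>>> {"method": "jog_arm", "body": {
  "twist": [
    [0,0,0],
    [0,0,0],
    [0,0,0],
    [0,0,0],
    [0,0,0],
    [0,0,0],
    [0,0,0],
    [0,0,0],
    [0,0,0],
    [0,0,0],
    [0,0,0],
    [0,0,0],
    [0,0,0],
    [0,0,0],
    [0,0,0],
    [0,0,0],
    [0,0,0],
    [0,0,0],
    [0,0,0],
    [0,0,0]
  ],
  "linear": [
    [-3,2.8,0],
    [-3,2.8,0],
    [-3,2.8,0],
    [-3,2.8,0],
    [-3,2.8,0],
    [-3,2.8,0],
    [-3,2.8,0],
    [-3,2.8,0],
    [-3,2.8,0],
    [-3,2.8,0],
    [-3,2.8,0],
    [-3,2.8,0],
    [-3,2.8,0],
    [-3,2.8,0],
    [-3,2.8,0],
    [-3,2.8,0],
    [-3,2.8,0],
    [-3,2.8,0],
    [-3,2.8,0],
    [-3,2.8,0]
  ],
  "claw": [1,1,1,1,1,1,1,1,1,1,1,1,1,1,1,1,1,1,1,1]
}}

```text
clock: 2.27
ee_pos: [555.5, -117.2, 233.2]
eef_rot: [0.003, 0.809, 0.588, 0.004]
contact_force: [-0.1, 0.6, 0.2]
opening: 0.003
```

```bash
python3 -c "
from h import *
to(HINGE-34*X+[0,0,76],98.1)"
```

```text
t 2.27 pos [ 555.5 -117.2  233.2] yawx 72.1 tilt z [ 0.01   0.001 -1.   ] F [-0.1   0.65  0.15] open 0.003
shift cm [0.35 0.32 6.32] n 2.0
twist z -26.05 shift after [0.18 0.45 6.32]
```

>>> {"method": "jog_arm", "body": {
  "twist": [
    [0,0,-6.5],
    [0,0,-6.5],
    [0,0,-6.5],
    [0,0,-6.5],
    [0,0,0],
    [0,0,0],
    [0,0,0],
    [0,0,0]
  ],
  "linear": [
    [0,0,0],
    [0,0,0],
    [0,0,0],
    [0,0,0],
    [0.2,0.4,3],
    [0,0,3],
    [0,0,0],
    [0,0,0]
  ],
  "claw": [1,1,1,1,1,1,1,1]
}}

```text
clock: 2.93
ee_pos: [562.3, -124.4, 172.2]
eef_rot: [0.005, 0.651, 0.759, 0.003]
contact_force: [0.8, -0.6, 0.4]
opening: 0.002
```

```bash
python3 - <<'E'
from h import *
to(HINGE-26*X+[0,0,25],98.1)
E
```

```text
t 2.93 pos [ 562.3 -124.4  172.2] yawx 98.8 tilt z [ 0.011 -0.001 -1.   ] F [ 0.76 -0.57  0.41] open 0.002
shift cm [0.99 0.69 5.33] n 2.0
twist z 0.72 shift after [1.   0.68 5.33]
```

>>> {"method": "jog_arm", "body": {
  "twist": [
    [0.6,0,0.6],
    [0,0,0],
    [0,0,0],
    [0,0,0],
    [0,0,0]
  ],
  "linear": [
    [1.0,0.4,0],
    [0,0,0],
    [0,0,3],
    [0,0,2.3],
    [0,0,0]
  ],
  "claw": [1,1,1,1,1]
}}

```text
clock: 3.35
ee_pos: [567.3, -114.9, 126.8]
eef_rot: [0.005, 0.655, 0.756, 0.001]
contact_force: [-1.1, -0.5, -1.7]
opening: 0.001
```

```bash
python3 - <<'E'
from h import *
to(HINGE-23*X+[0,0,25],98.1)
im,d,K,R,t=grab("side")
s=[]
for i in range(3): arm.capture("top"); s.append(arm.state()["contact_force"].round(2))
print(s)
save("s1.png",cv2.resize(im[210:310,310:430],None,fx=5,fy=5,interpolation=cv2.INTER_CUBIC))
E
```

```text
t 3.35 pos [ 567.3 -114.9  126.8] yawx 98.2 tilt z [ 0.009 -0.005 -1.   ] F [-1.1  -0.47 -1.74] open 0.001
shift cm [0.11 0.4  0.78] n 1.0
twist z 0.1 shift after [0.12 0.4  0.78]
[array([0.47, 0.03, 0.46]), array([0.45, 0.3 , 0.55]), array([-0.9 ,  0.5 ,  0.03])]
```

View pics/s1.png

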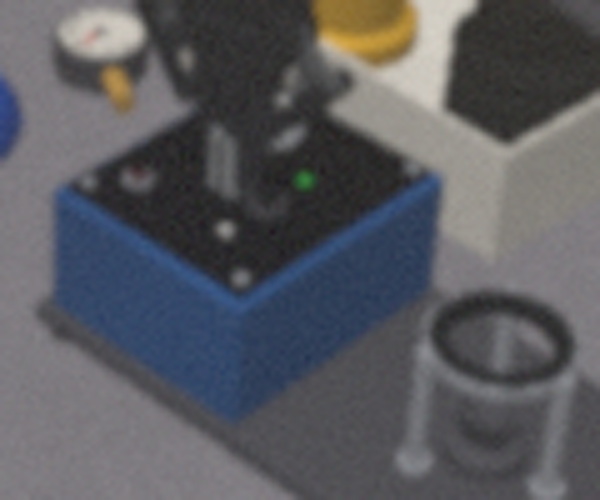

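The crop shows the white dot at (226,230), the green dot at (305,180), and the shut fingers at (235,165) on the white side, close to the toggle boss at (265,205). I'll feel from the white-dot side, since that push can't switch off a toggle that is already on.

>>> {"method": "jog_arm", "body": {
  "twist": [
    [0,0,0],
    [0,0,0],
    [0,0,0]
  ],
  "linear": [
    [0.1,0,0.7],
    [0,0.4,0],
    [0,0,0]
  ],
  "claw": [1,1,1]
}}

```text
clock: 3.8
ee_pos: [574.1, -114.1, 127.5]
eef_rot: [0.009, 0.655, 0.756, 0.003]
contact_force: [1.3, -0.6, 0.5]
opening: -0.002
```

>>> {"method": "jog_arm", "body": {
  "twist": [
    [0,0,0],
    [0,0,0]
  ],
  "linear": [
    [0,0.1,0],
    [0,0,0]
  ],
  "claw": [1,1]
}}

```text
clock: 3.97
ee_pos: [575.6, -114.0, 128.2]
eef_rot: [0.01, 0.655, 0.756, 0.003]
contact_force: [0.5, -0.3, 0.1]
opening: 0.0
```

>>> {"method": "jog_arm", "body": {
  "twist": [
    [0,0,0],
    [0,0,0]
  ],
  "linear": [
    [0,0.1,0],
    [0,0,0]
  ],
  "claw": [1,1]
}}

```text
clock: 4.13
ee_pos: [576.8, -113.8, 128.6]
eef_rot: [0.01, 0.655, 0.756, 0.003]
contact_force: [-0.5, -0.0, -0.2]
opening: -0.002
```

>>> {"method": "jog_arm", "body": {
  "twist": [
    [0,0,0],
    [0,0,0]
  ],
  "linear": [
    [0,0.1,0],
    [0,0,0]
  ],
  "claw": [1,1]
}}

```text
clock: 4.3
ee_pos: [577.9, -113.6, 128.6]
eef_rot: [0.01, 0.655, 0.756, 0.003]
contact_force: [1.0, 0.8, 0.2]
opening: -0.001
```

>>> {"method": "jog_arm", "body": {
  "twist": [
    [0,0,0],
    [0,0,0]
  ],
  "linear": [
    [0,0.1,0],
    [0,0,0]
  ],
  "claw": [1,1]
}}

```text
clock: 4.47
ee_pos: [579.0, -113.5, 128.6]
eef_rot: [0.01, 0.655, 0.756, 0.003]
contact_force: [0.2, -0.1, -0.2]
opening: -0.002
```

>>> {"method": "jog_arm", "body": {
  "twist": [
    [0,0,0],
    [0,0,0],
    [0,0,0]
  ],
  "linear": [
    [0,-0.9,0],
    [0,0,0],
    [0,0,0]
  ],
  "claw": [1,1,1]
}}

```text
clock: 4.72
ee_pos: [569.0, -114.9, 128.2]
eef_rot: [0.01, 0.655, 0.756, 0.003]
contact_force: [0.3, -1.5, 1.0]
opening: -0.001
```

```bash
cat >> h.py <<'E'
def level():
    q=arm.state()["eef_rot"]; M=Ro.from_quat([q[1],q[2],q[3],q[0]]).as_matrix()
    print("levelling twist (tool, deg)",np.degrees(M.T@np.cross(M[:,2],[0,0,-1])).round(2))
E
python3 - <<'E'
from h import *
to(HINGE-25*X+[0,0,25],98.1); level()
E
```

```text
t 4.72 pos [ 569.  -114.9  128.2] yawx 98.2 tilt z [ 0.019 -0.007 -1.   ] F [ 0.3  -1.48  0.96] open -0.001
shift cm [0.14 0.01 0.92] n 1.0
twist z 0.08 shift after [0.14 0.01 0.92]
levelling twist (tool, deg) [1.01 0.58 0.  ]
```

>>> {"method": "jog_arm", "body": {
  "twist": [
    [1.0,0.6,0],
    [0,0,0],
    [0,0,0]
  ],
  "linear": [
    [0.1,0,1.0],
    [0,0,0],
    [0,0,0]
  ],
  "claw": [1,1,1]
}}

```text
clock: 4.97
ee_pos: [568.8, -114.0, 117.4]
eef_rot: [-0.001, 0.655, 0.756, -0.0]
contact_force: [-0.0, 0.5, -0.0]
opening: 0.003
```

```bash
python3 - <<'E'
from h import *
to(HINGE-25*X+[0,0,25],98.1); level()
E
```

```text
t 4.97 pos [ 568.8 -114.   117.4] yawx 98.2 tilt z [-0.001  0.001 -1.   ] F [-0.03  0.53 -0.  ] open 0.003
shift cm [ 0.04  0.04 -0.16] n 1.0
twist z 0.07 shift after [ 0.04  0.04 -0.16]
levelling twist (tool, deg) [-0.07 -0.07  0.  ]
```

>>> {"method": "jog_arm", "body": {
  "twist": [
    [0,0,0],
    [0,0,0]
  ],
  "linear": [
    [0,0.3,0],
    [0,0,0]
  ],
  "claw": [1,1]
}}

```text
clock: 5.13
ee_pos: [572.0, -113.5, 116.8]
eef_rot: [-0.001, 0.655, 0.756, -0.0]
contact_force: [0.3, -0.3, 0.5]
opening: -0.0
```

>>> {"method": "jog_arm", "body": {
  "twist": [
    [0,0,0],
    [0,0,0]
  ],
  "linear": [
    [0,0.1,0],
    [0,0,0]
  ],
  "claw": [1,1]
}}

```text
clock: 5.3
ee_pos: [573.3, -113.3, 116.8]
eef_rot: [-0.001, 0.655, 0.756, -0.0]
contact_force: [0.8, 0.3, 0.5]
opening: -0.004
```

>>> {"method": "jog_arm", "body": {
  "twist": [
    [0,0,0],
    [0,0,0]
  ],
  "linear": [
    [0,0.1,0],
    [0,0,0]
  ],
  "claw": [1,1]
}}

```text
clock: 5.47
ee_pos: [574.6, -113.1, 116.9]
eef_rot: [-0.001, 0.655, 0.756, -0.0]
contact_force: [0.3, 0.1, -0.0]
opening: -0.001
```

>>> {"method": "jog_arm", "body": {
  "twist": [
    [0,0,0],
    [0,0,0]
  ],
  "linear": [
    [0,0.1,0],
    [0,0,0]
  ],
  "claw": [1,1]
}}

```text
clock: 5.63
ee_pos: [575.7, -112.9, 117.1]
eef_rot: [-0.001, 0.655, 0.756, -0.0]
contact_force: [0.0, 0.3, -0.1]
opening: 0.0
```

>>> {"method": "jog_arm", "body": {
  "twist": [
    [0,0,0],
    [0,0,0]
  ],
  "linear": [
    [0,0.1,0],
    [0,0,0]
  ],
  "claw": [1,1]
}}

```text
clock: 5.8
ee_pos: [576.8, -112.8, 117.2]
eef_rot: [-0.001, 0.655, 0.756, -0.0]
contact_force: [-0.2, 0.7, 0.4]
opening: 0.001
```

>>> {"method": "jog_arm", "body": {
  "twist": [
    [0,0,0],
    [0,0,0]
  ],
  "linear": [
    [0,0.1,0],
    [0,0,0]
  ],
  "claw": [1,1]
}}

```text
clock: 5.97
ee_pos: [577.9, -112.6, 117.2]
eef_rot: [-0.001, 0.655, 0.756, -0.0]
contact_force: [-0.7, 0.1, -0.6]
opening: -0.001
```

>>> {"method": "jog_arm", "body": {
  "twist": [
    [0,0,0],
    [0,0,0]
  ],
  "linear": [
    [0,0.1,0],
    [0,0,0]
  ],
  "claw": [1,1]
}}

```text
clock: 6.13
ee_pos: [579.0, -112.4, 117.2]
eef_rot: [-0.001, 0.655, 0.756, -0.0]
contact_force: [-0.1, -0.4, -0.0]
opening: 0.0
```

>>> {"method": "jog_arm", "body": {
  "twist": [
    [0,0,0],
    [0,0,0]
  ],
  "linear": [
    [0,0.1,0],
    [0,0,0]
  ],
  "claw": [1,1]
}}

```text
clock: 6.3
ee_pos: [580.1, -112.3, 117.1]
eef_rot: [-0.001, 0.655, 0.756, -0.0]
contact_force: [-0.5, -0.3, 0.4]
opening: -0.002
```

>>> {"method": "jog_arm", "body": {
  "twist": [
    [0,0,0],
    [0,0,0]
  ],
  "linear": [
    [0,0.1,0],
    [0,0,0]
  ],
  "claw": [1,1]
}}

```text
clock: 6.47
ee_pos: [581.2, -112.1, 117.2]
eef_rot: [-0.001, 0.655, 0.756, -0.0]
contact_force: [-0.2, 0.5, 0.4]
opening: 0.001
```

>>> {"method": "jog_arm", "body": {
  "twist": [
    [0,0,0],
    [0,0,0]
  ],
  "linear": [
    [0,0.1,0],
    [0,0,0]
  ],
  "claw": [1,1]
}}

```text
clock: 6.63
ee_pos: [582.3, -112.0, 117.2]
eef_rot: [-0.001, 0.655, 0.756, -0.0]
contact_force: [0.2, -0.2, -0.3]
opening: -0.001
```

>>> {"method": "jog_arm", "body": {
  "twist": [
    [0,0,0],
    [0,0,0]
  ],
  "linear": [
    [0,0.1,0],
    [0,0,0]
  ],
  "claw": [1,1]
}}

```text
clock: 6.8
ee_pos: [583.4, -111.9, 117.2]
eef_rot: [-0.001, 0.655, 0.756, -0.0]
contact_force: [-0.3, -0.7, 0.0]
opening: 0.001
```

>>> {"method": "jog_arm", "body": {
  "twist": [
    [0,0,0],
    [0,0,0]
  ],
  "linear": [
    [0,0.1,0],
    [0,0,0]
  ],
  "claw": [1,1]
}}

```text
clock: 6.97
ee_pos: [583.9, -111.8, 117.0]
eef_rot: [-0.002, 0.655, 0.756, -0.001]
contact_force: [-2.4, -1.3, 1.9]
opening: -0.002
```

```bash
python3 - <<'E'
from h import *
s=[]
for i in range(5): arm.capture("top"); s.append(arm.state()["contact_force"])
print(np.mean(s,0).round(2),np.array(s)[:,0].round(2)); to(HINGE-12*X+[0,0,23])
E
```

```text
[-4.   -0.49  1.02] [-4.62 -3.51 -3.78 -3.61 -4.49]
t 7.22 pos [ 584.  -111.7  117. ] yawx 98.2 tilt z [-0.003  0.001 -1.   ] F [-4.49 -0.96  0.8 ] open 0.003
shift cm [ 0.03 -0.19  0.  ] n 1.0
```

>>> {"method": "jog_arm", "body": {
  "twist": [
    [0,0,0],
    [0,0,0]
  ],
  "linear": [
    [0,0.1,0],
    [0,0.05,0]
  ],
  "claw": [1,1]
}}

```text
clock: 7.38
ee_pos: [584.3, -111.7, 116.9]
eef_rot: [-0.003, 0.655, 0.756, -0.002]
contact_force: [-10.1, -1.6, 5.2]
opening: 0.0
```

```bash
python3 - <<'E'
from h import *
s=[]
for i in range(5): arm.capture("top"); s.append(arm.state()["contact_force"])
print(np.mean(s,0).round(2),np.array(s)[:,0].round(2)); to(HINGE-12*X+[0,0,23])
E
```

```text
[-10.42  -0.59   4.27] [-10.41 -10.19 -10.49 -10.15 -10.85]
t 7.63 pos [ 584.3 -111.7  116.9] yawx 98.2 tilt z [-0.006  0.001 -1.   ] F [-10.85   0.14   4.03] open 0.003
shift cm [ 0.04 -0.22 -0.  ] n 1.0
```

Contact came at face offset ≈ +1 mm, where "on" was expected (−1 mm) rather than "off" (−9 mm). It holds firm at 10 N, so it's against its stop and the toggle is on. I'll back away and leave it.

>>> {"method": "jog_arm", "body": {
  "twist": [
    [0,0,0],
    [0,0,0],
    [0,0,0],
    [0,0,0],
    [0,0,0],
    [0,0,0]
  ],
  "linear": [
    [0,-1,0],
    [0,-1.5,0],
    [0,0,-4],
    [0,0,-4],
    [0,0,-3],
    [0,0,0]
  ],
  "claw": [1,1,0,0,0,0]
}}

```text
clock: 8.13
ee_pos: [556.1, -115.1, 228.2]
eef_rot: [-0.004, 0.655, 0.756, -0.002]
contact_force: [0.9, 0.4, 1.3]
opening: 0.562
```

```bash
python3 - <<'E'
from h import *
from scipy.optimize import least_squares
im,d,K,R,t=grab("top"); W=cloud(d,K,R,t)
ims,ds,Ks,Rs,ts=grab("side"); Ws=cloud(ds,Ks,Rs,ts)
v,u=np.mgrid[0:480,0:640]
# sum of dense top frames for the neck
A=np.mean([im]+[arm.capture("top")[0] for _ in range(7)],0).astype(np.uint8)
for nm,I,WW,c,KK,RR,tt in(("top",im,W,(229,231),K,R,t),("side",ims,Ws,(277,213),Ks,Rs,ts)):
    I=I.astype(int); red=(abs(u-c[0])<22)&(abs(v-c[1])<25)&(I[...,0]>80)&(I[...,0]>1.8*I[...,1])&(I[...,0]>1.6*I[...,2])
    n,l,st,ce=cv2.connectedComponentsWithStats(red.astype(np.uint8)); k=1+st[1:,4].argmax(); r=l==k
    print(nm,st[k])
    pts=np.argwhere(r)[:,::-1]; h=cv2.convexHull(pts.astype(np.int32)); (cx,cy),rad=cv2.minEnclosingCircle(h); print("circle",round(cx,1),round(cy,1),round(rad,1))
    # ball-centre at z=40 on ray of the circle
    ray=RR.T@np.linalg.inv(KK)@[cx,cy,1]; C=-RR.T@tt.ravel(); print("ray->z40",(C+ray*(40-C[2])/ray[2]).round(1))
    P=WW[cv2.erode(r.astype(np.uint8),np.ones((3,3)))>0]
    f=least_squares(lambda c:np.linalg.norm(P-np.r_[c,40],axis=1)-33,P.mean(0)[:2],loss="soft_l1"); print("fit z40",f.x.round(1))
cc=px([543,230,107],K,R,t).round().astype(int); print(cc)
z=A[cc[1]-17:cc[1]+18,cc[0]-20:cc[0]+21]
save("neck.png",cv2.resize(z,None,fx=14,fy=14,interpolation=cv2.INTER_CUBIC))
to([543,230,200])
E
```

```text
top [217 220  23  21 214]
circle 228.2 230.1 11.3
ray->z40 [540.8 228.4  40. ]
fit z40 [541.3 229.1]
side [268 211  19  16 238]
circle 277.0 217.0 10.0
ray->z40 [539.1 225.8  40. ]
fit z40 [514.8 179.8]
[224 225]
t 8.58 pos [ 554.7 -114.7  220.7] yawx 98.2 tilt z [-0.017  0.005 -1.   ] F [-0.02 -0.67 -0.15] open 0.999
shift cm [34.27  3.78  2.26] n 9.0
```

View pics/neck.png

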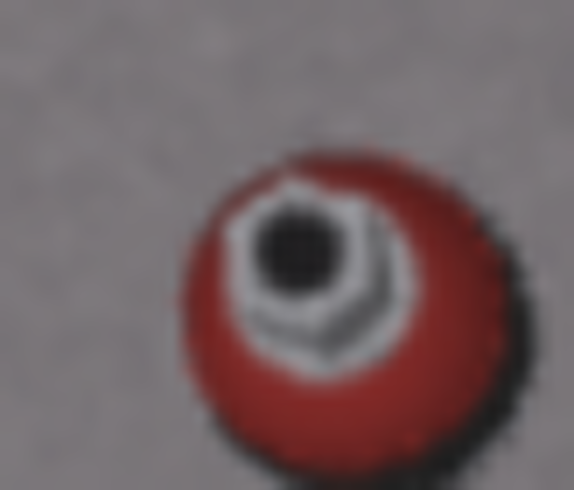

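The crop shows the neck's hexagon with the cap at (298,250) and corners at about (288,182) and (228,228). That puts the flat normals near 100° in the world frame, and the jaws are already at 98°.

>>> {"method": "jog_arm", "body": {
  "twist": [
    [0.9,0.5,-0.6],
    [0,0,0],
    [0,0,0],
    [0,0,0],
    [0,0,0],
    [0,0,0],
    [0,0,0],
    [0,0,0],
    [0,0,0],
    [0,0,0],
    [0,0,0],
    [0,0,0]
  ],
  "linear": [
    [3.4,0.4,0],
    [3.4,0.4,0.2],
    [3.4,0.4,0.2],
    [3.4,0.4,0.2],
    [3.4,0.4,0.2],
    [3.4,0.4,0.2],
    [3.4,0.4,0.2],
    [3.4,0.4,0.2],
    [3.4,0.4,0.2],
    [3.4,0.3,0.2],
    [0,0,0],
    [0,0,0]
  ],
  "claw": [0,0,0,0,0,0,0,0,0,0,0,0]
}}

```text
clock: 9.58
ee_pos: [538.5, 242.5, 199.6]
eef_rot: [-0.019, 0.652, 0.758, -0.01]
contact_force: [0.7, -1.2, 0.2]
opening: 1.0
```

```bash
python3 - <<'E'
from h import *
to([541.3,228.3,130],99); level()
E
```

```text
t 9.58 pos [538.5 242.5 199.6] yawx 98.6 tilt z [-0.042  0.01  -0.999] F [ 0.72 -1.22  0.25] open 1.0
shift cm [-1.56  0.34  6.92] n 2.0
twist z -0.4 shift after [-1.57  0.33  6.92]
levelling twist (tool, deg) [-2.3  -0.95 -0.  ]
```

>>> {"method": "jog_arm", "body": {
  "twist": [
    [-2.3,-0.95,-0.4],
    [0,0,0],
    [0,0,0],
    [0,0,0],
    [0,0,0]
  ],
  "linear": [
    [0,0,0],
    [-1.5,0.3,0],
    [0,0,3],
    [0,0,3],
    [0,0,0]
  ],
  "claw": [0,0,0,0,0]
}}

```text
clock: 10.0
ee_pos: [544.8, 225.7, 137.9]
eef_rot: [0.001, 0.649, 0.761, 0.001]
contact_force: [-0.7, -0.4, -1.2]
opening: 0.997
```

```bash
python3 - <<'E'
from h import *
to([541.3,228.3,76],99); level()
E
```

```text
t 10.0 pos [544.8 225.7 137.9] yawx 99.0 tilt z [ 0.003 -0.001 -1.   ] F [-0.73 -0.38 -1.2 ] open 0.997
shift cm [ 0.32 -0.32  6.19] n 2.0
twist z 0.04 shift after [ 0.32 -0.32  6.19]
levelling twist (tool, deg) [0.18 0.06 0.  ]
```

>>> {"method": "jog_arm", "body": {
  "twist": [
    [0.1,0,0],
    [0,0,0],
    [0,0,0],
    [0,0,0],
    [0,0,0],
    [0,0,0]
  ],
  "linear": [
    [0.3,-0.3,0],
    [0,0,0],
    [0,0,2],
    [0,0,2],
    [0,0,1.4],
    [0,0,0]
  ],
  "claw": [0,0,0,0,0,0]
}}

```text
clock: 10.5
ee_pos: [543.8, 227.4, 90.3]
eef_rot: [0.003, 0.65, 0.76, 0.003]
contact_force: [-0.7, 0.3, 0.6]
opening: 0.999
```

```bash
python3 - <<'E'
from h import *
to([541.3,228.3,76],99); level()
im=grab("side")[0]; im2=grab("top")[0]
z=lambda a:cv2.resize(a,(380,380),interpolation=cv2.INTER_CUBIC)
save("g1.png",np.hstack([z(im[165:255,230:320]),z(im2[185:275,185:275])]))
E
```

```text
t 10.5 pos [543.8 227.4  90.3] yawx 98.9 tilt z [ 0.008  0.001 -1.   ] F [-0.68  0.26  0.59] open 0.999
shift cm [ 0.13 -0.25  1.43] n 1.0
twist z -0.09 shift after [ 0.13 -0.25  1.43]
levelling twist (tool, deg) [ 0.46 -0.01 -0.  ]
```

View pics/g1.png

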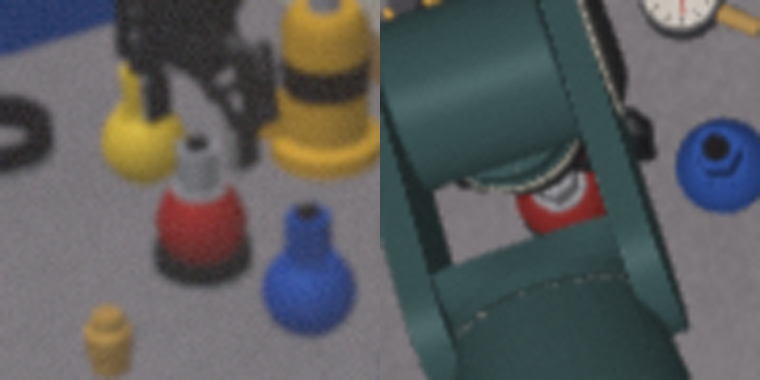

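The fingers straddle the neck at about (200,165) in the left crop, clear of the blue and yellow ones. I'll go down and close gently.

>>> {"method": "jog_arm", "body": {
  "twist": [
    [0.4,0,0],
    [0,0,0],
    [0,0,0]
  ],
  "linear": [
    [0.1,-0.2,0.5],
    [0,0,1.0],
    [0,0,0]
  ],
  "claw": [0,0,0]
}}

```text
clock: 10.85
ee_pos: [543.9, 229.0, 80.4]
eef_rot: [0.002, 0.65, 0.76, 0.003]
contact_force: [-0.2, -0.2, 0.3]
opening: 0.999
```

```bash
python3 - <<'E'
from h import *
to([541.3,228.3,76],99); level()
E
```

```text
t 10.85 pos [543.9 229.   80.4] yawx 98.9 tilt z [ 0.007  0.003 -1.   ] F [-0.18 -0.17  0.33] open 0.999
shift cm [-0.03 -0.27  0.43] n 1.0
twist z -0.09 shift after [-0.03 -0.27  0.43]
levelling twist (tool, deg) [ 0.41 -0.1  -0.  ]
```

>>> {"method": "jog_arm", "body": {
  "twist": [
    [0.3,0,0],
    [0,0,0],
    [0,0,0],
    [0,0,0],
    [0,0,0],
    [0,0,0],
    [0,0,0],
    [0,0,0],
    [0,0,0],
    [0,0,0],
    [0,0,0],
    [0,0,0]
  ],
  "linear": [
    [0,-0.3,0.4],
    [0,0,0],
    [0,0,0],
    [0,0,0],
    [0,0,0],
    [0,0,0],
    [0,0,0],
    [0,0,0],
    [0,0,0],
    [0,0,0],
    [0,0,0],
    [0,0,0]
  ],
  "claw": [0,0,0.3,0.5,0.6,0.65,0.7,0.75,0.8,0.9,1,1],
  "grip_force": 25
}}

```text
clock: 11.85
ee_pos: [541.1, 228.5, 77.0]
eef_rot: [0.0, 0.65, 0.76, 0.001]
contact_force: [0.5, -0.7, 0.0]
opening: 0.316
```

```bash
python3 - <<'E'
from h import *
to([541.3,228.3,76],99); level()
E
```

```text
t 11.85 pos [541.1 228.5  77. ] yawx 98.9 tilt z [ 0.002  0.002 -1.   ] F [ 0.51 -0.69  0.02] open 0.316
shift cm [-0.02  0.02  0.1 ] n 1.0
twist z -0.1 shift after [-0.02  0.02  0.1 ]
levelling twist (tool, deg) [ 0.14 -0.08  0.  ]
```

>>> {"method": "jog_arm", "body": {
  "twist": [
    [0,0,0],
    [0,0,0],
    [0,0,0],
    [0,0,0],
    [0,0,0],
    [0,0,0],
    [0,0,0],
    [0,0,0],
    [0,0,0],
    [0,0,0],
    [0,0,0]
  ],
  "linear": [
    [0,0,0],
    [0,0,0],
    [0,0,0],
    [0,0,-1],
    [0,0,-2],
    [0,0,-3],
    [0,0,-3],
    [0,0,-3],
    [0,0,-3],
    [0,0,-1.5],
    [0,0,0]
  ],
  "claw": [1,1,1,1,1,1,1,1,1,1,1],
  "grip_force": 80
}}

```text
clock: 12.77
ee_pos: [538.0, 227.7, 249.0]
eef_rot: [-0.002, 0.65, 0.76, -0.002]
contact_force: [-0.6, 0.0, -4.0]
opening: 0.313
```

```bash
python3 - <<'E'
from h import *
to(RING+[0,0,150],99); level()
im=grab("side")[0]
save("l1.png",cv2.resize(im[140:280,220:400],None,fx=3,fy=3,interpolation=cv2.INTER_CUBIC))
E
```

```text
t 12.77 pos [538.  227.7 249. ] yawx 98.9 tilt z [-0.006 -0.    -1.   ] F [-0.56  0.02 -3.96] open 0.313
shift cm [-48.54   1.27   0.36] n 12.0
twist z -0.06 shift after [-48.54   1.22   0.36]
levelling twist (tool, deg) [-0.33 -0.04  0.  ]
```

View pics/l1.png

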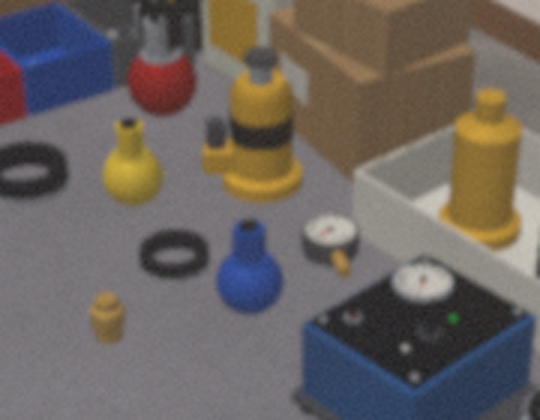

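The ball hangs upright at (160,80) in the crop, the bench ring at (173,253) is empty, and the weight reads about 4 N. Now I'll carry it over to the stand's ring.

>>> {"method": "jog_arm", "body": {
  "twist": [
    [-0.3,0,0],
    [0,0,0],
    [0,0,0],
    [0,0,0],
    [0,0,0],
    [0,0,0],
    [0,0,0],
    [0,0,0],
    [0,0,0],
    [0,0,0],
    [0,0,0],
    [0,0,0],
    [0,0,0],
    [0,0,0],
    [0,0,0],
    [0,0,0],
    [0,0,0],
    [0,0,0],
    [0,0,0],
    [0,0,0]
  ],
  "linear": [
    [-1,0.1,0],
    [-2,0.1,0],
    [-3,0.1,0],
    [-3,0.1,0],
    [-3,0.1,0],
    [-3,0.1,0],
    [-3,0.1,0],
    [-3,0.1,0],
    [-3,0.1,0],
    [-3,0.1,0],
    [-3,0.1,0],
    [-3,0.1,0],
    [-3,0,0],
    [-3,0,0],
    [-3,0,0],
    [-3,0,0],
    [-2,0,0],
    [-1,0,0],
    [0,0,0],
    [0,0,0]
  ],
  "claw": [1,1,1,1,1,1,1,1,1,1,1,1,1,1,1,1,1,1,1,1]
}}

```text
clock: 14.48
ee_pos: [614.2, -275.1, 204.7]
eef_rot: [-0.019, 0.649, 0.76, -0.012]
contact_force: [0.1, -0.1, -4.8]
opening: 0.306
```

```bash
python3 - <<'E'
from h import *
to(RING+[0,0,110],99); level()
E
```

```text
t 14.48 pos [ 614.2 -275.1  204.7] yawx 99.0 tilt z [-0.045  0.007 -0.999] F [ 0.09 -0.07 -4.75] open 0.306
shift cm [ 2.32  1.56 -0.07] n 1.0
twist z -0.01 shift after [ 2.32  1.56 -0.07]
levelling twist (tool, deg) [-2.51 -0.78 -0.  ]
```

>>> {"method": "jog_arm", "body": {
  "twist": [
    [-2.5,-0.8,0],
    [0,0,0],
    [0,0,0],
    [0,0,0]
  ],
  "linear": [
    [0,0,0],
    [2.3,1.2,0],
    [0,0,0],
    [0,0,0]
  ],
  "claw": [1,1,1,1]
}}

```text
clock: 14.82
ee_pos: [621.2, -246.5, 201.2]
eef_rot: [-0.002, 0.649, 0.761, 0.0]
contact_force: [-0.0, 0.1, -4.7]
opening: 0.313
```

```bash
python3 - <<'E'
from h import *
to(RING+[0,0,70],99); level()
im,d,K,R,t=grab("side")
save("c1.png",cv2.resize(im[190:350,310:470],None,fx=3.6,fy=3.6,interpolation=cv2.INTER_CUBIC))
E
```

```text
t 14.82 pos [ 621.2 -246.5  201.2] yawx 99.1 tilt z [-0.002  0.002 -1.   ] F [-0.05  0.12 -4.67] open 0.313
shift cm [-0.41  0.43  3.61] n 1.0
twist z 0.09 shift after [-0.41  0.43  3.61]
levelling twist (tool, deg) [-0.1  -0.14 -0.  ]
```

View pics/c1.png

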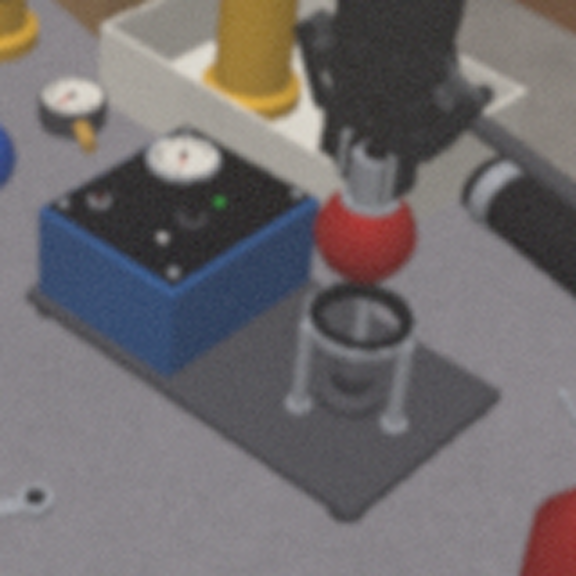

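The ball hangs above the ring: ball at (366,234) and ring at (360,318) in the crop. I'll compare the two in each camera.

```bash
python3 - <<'E'
from h import *
ims,ds,Ks,Rs,ts=grab("side"); im,d,K,R,t=grab("top")
tcp=arm.state()["ee_pos"]; print(tcp.round(1))
def ray(p,z,K,R,t):
    r=R.T@np.linalg.inv(K)@[*p,1]; C=-R.T@t.ravel(); return (C+r*(z-C[2])/r[2]).round(1)
# side: ball mask
I=ims.astype(int); m=np.zeros(I.shape[:2],bool); m[235:275,390:432]=True
m&=(I[...,0]>80)&(I[...,0]>1.7*I[...,1])&(I[...,0]>1.6*I[...,2])
n,l,st,ce=cv2.connectedComponentsWithStats(m.astype(np.uint8)); k=1+st[1:,4].argmax()
(cx,cy),r=cv2.minEnclosingCircle(np.argwhere(l==k)[:,::-1].astype(np.int32)); print("side ball",st[k],cx,cy,r,"->",ray((cx,cy),tcp[2]-37,Ks,Rs,ts))
# side ring: predicted rim ellipse vs image (dark ring pixels)
sub=I[258:300,385:435].sum(2); th=(np.arange(72)*5)*np.pi/180
G=cv2.GaussianBlur(ims,(3,3),0).sum(2).astype(float)
best=[]
def score(c,Kk,Rr,tt,G,r=31,w=None):
    P=np.c_[c[0]+r*np.cos(th),c[1]+r*np.sin(th),np.full(72,95.)]; q=px(P,Kk,Rr,tt).astype(np.float32)
    return cv2.remap(G.astype(np.float32),q[:,0].copy(),q[:,1].copy(),cv2.INTER_LINEAR).mean()
for nm,Kk,Rr,tt,img in(("side",Ks,Rs,ts,ims),):
    G=cv2.GaussianBlur(img,(3,3),0).astype(np.float32).sum(2)
    S=[(score((626+a,-250+b),Kk,Rr,tt,G),626+a,-250+b) for a in range(-10,11) for b in range(-10,11)]
    S.sort(); print(nm,S[:4])
    print("circle-fit",np.mean([s[1:] for s in S[:8]],0))
E
```

```text
[ 621.4 -247.4  201.5]
side ball [398 244  27  24 437] 410.9059143066406 253.84945678710938 13.467881202697754 -> [ 620.2 -246.9  164.5]
side [(np.float32(196.61894), 623, -252), (np.float32(197.73312), 624, -251), (np.float32(197.84592), 623, -251), (np.float32(197.93562), 624, -252)]
circle-fit [ 623.125 -252.125]
```

>>> {"method": "jog_arm", "body": {
  "twist": [
    [0,0,0],
    [0,0,0],
    [0,0,0],
    [0,0,0]
  ],
  "linear": [
    [-0.4,0.3,0],
    [0,0,1.5],
    [0,0,1.5],
    [0,0,0]
  ],
  "claw": [1,1,1,1]
}}

```text
clock: 15.3
ee_pos: [625.2, -251.7, 168.7]
eef_rot: [-0.001, 0.649, 0.761, 0.0]
contact_force: [-0.8, -0.4, -5.7]
opening: 0.314
```

```bash
python3 - <<'E'
from h import *
to([625,-250.8,160],99); level()
E
```

```text
t 15.3 pos [ 625.2 -251.7  168.7] yawx 99.0 tilt z [-0.001  0.002 -1.   ] F [-0.78 -0.39 -5.67] open 0.314
shift cm [ 0.09 -0.01  0.87] n 1.0
twist z 0.03 shift after [ 0.09 -0.01  0.87]
levelling twist (tool, deg) [-0.06 -0.1   0.  ]
```

>>> {"method": "jog_arm", "body": {
  "twist": [
    [0,0,0],
    [0,0,0],
    [0,0,0]
  ],
  "linear": [
    [0.1,0,0.7],
    [0,0,0.4],
    [0,0,0]
  ],
  "claw": [1,1,1]
}}

```text
clock: 15.55
ee_pos: [624.3, -250.7, 154.1]
eef_rot: [-0.003, 0.649, 0.76, -0.0]
contact_force: [0.1, -0.7, -3.1]
opening: 0.31
```

>>> {"method": "jog_arm", "body": {
  "twist": [
    [0,0,0],
    [0,0,0]
  ],
  "linear": [
    [0,0,0.2],
    [0,0,0]
  ],
  "claw": [1,1]
}}

```text
clock: 15.72
ee_pos: [625.0, -250.5, 153.1]
eef_rot: [-0.002, 0.649, 0.76, 0.0]
contact_force: [0.3, 0.2, -4.3]
opening: 0.31
```

>>> {"method": "jog_arm", "body": {
  "twist": [
    [0,0,0],
    [0,0,0]
  ],
  "linear": [
    [0,0,0.1],
    [0,0,0]
  ],
  "claw": [1,1]
}}

```text
clock: 15.88
ee_pos: [625.3, -250.5, 152.9]
eef_rot: [-0.001, 0.649, 0.761, 0.001]
contact_force: [-0.5, 0.8, -3.8]
opening: 0.308
```

```bash
python3 - <<'E'
from h import *
to([625,-250.8,152],99); level()
E
```

```text
t 15.88 pos [ 625.3 -250.5  152.9] yawx 99.0 tilt z [-0.001  0.003 -1.   ] F [-0.54  0.77 -3.8 ] open 0.308
shift cm [-0.03 -0.03  0.09] n 1.0
twist z 0.02 shift after [-0.03 -0.03  0.09]
levelling twist (tool, deg) [-0.03 -0.15  0.  ]
```

>>> {"method": "jog_arm", "body": {
  "twist": [
    [0,0,0],
    [0,0,0]
  ],
  "linear": [
    [0,0,0.15],
    [0,0,0]
  ],
  "claw": [1,1]
}}

```text
clock: 16.05
ee_pos: [625.5, -250.4, 152.4]
eef_rot: [-0.001, 0.649, 0.761, 0.001]
contact_force: [-1.1, 2.1, -3.9]
opening: 0.31
```

>>> {"method": "jog_arm", "body": {
  "twist": [
    [0,0,0],
    [0,0,0]
  ],
  "linear": [
    [0,0,0.1],
    [0,0,0]
  ],
  "claw": [1,1]
}}

```text
clock: 16.22
ee_pos: [625.6, -250.3, 152.3]
eef_rot: [-0.0, 0.649, 0.761, 0.001]
contact_force: [-1.0, 2.2, -2.3]
opening: 0.311
```

>>> {"method": "jog_arm", "body": {
  "twist": [
    [0,0,0],
    [0,0,0]
  ],
  "linear": [
    [0,0,0.1],
    [0,0,0]
  ],
  "claw": [1,1]
}}

```text
clock: 16.38
ee_pos: [625.6, -250.3, 152.3]
eef_rot: [-0.0, 0.649, 0.761, 0.001]
contact_force: [-1.3, 2.6, -1.9]
opening: 0.31
```

Contact at the expected height, with a small sideways force toward +y and −x, so I'll yield that way and seat it.

>>> {"method": "jog_arm", "body": {
  "twist": [
    [0,0,0],
    [0,0,0]
  ],
  "linear": [
    [0.1,0,0],
    [0,0,0]
  ],
  "claw": [1,1]
}}

```text
clock: 16.55
ee_pos: [625.4, -249.9, 152.3]
eef_rot: [0.0, 0.649, 0.76, 0.001]
contact_force: [-1.8, 0.8, 1.4]
opening: 0.309
```

>>> {"method": "jog_arm", "body": {
  "twist": [
    [0,0,0],
    [0,0,0]
  ],
  "linear": [
    [0,-0.05,0.1],
    [0,0,0]
  ],
  "claw": [1,1]
}}

```text
clock: 16.72
ee_pos: [625.4, -250.0, 152.2]
eef_rot: [0.001, 0.649, 0.76, 0.001]
contact_force: [-1.1, 0.4, -2.0]
opening: 0.314
```

>>> {"method": "jog_arm", "body": {
  "twist": [
    [0,0,0],
    [0,0,0]
  ],
  "linear": [
    [0,0,0.1],
    [0,0,0]
  ],
  "claw": [1,1]
}}

```text
clock: 16.88
ee_pos: [625.5, -250.0, 152.2]
eef_rot: [0.002, 0.649, 0.76, 0.001]
contact_force: [-2.8, -0.0, -0.6]
opening: 0.313
```

>>> {"method": "jog_arm", "body": {
  "twist": [
    [0,0,0],
    [0,0,0]
  ],
  "linear": [
    [0,-0.1,0],
    [0,0,0]
  ],
  "claw": [1,1]
}}

```text
clock: 17.05
ee_pos: [625.0, -250.1, 152.2]
eef_rot: [0.002, 0.649, 0.761, 0.002]
contact_force: [1.6, 1.3, 1.5]
opening: 0.312
```

>>> {"method": "jog_arm", "body": {
  "twist": [
    [0,0,0],
    [0,0,0]
  ],
  "linear": [
    [0,0,0.1],
    [0,0,0]
  ],
  "claw": [1,1]
}}

```text
clock: 17.22
ee_pos: [625.3, -250.0, 152.1]
eef_rot: [0.003, 0.649, 0.761, 0.002]
contact_force: [-2.5, 1.6, 0.1]
opening: 0.308
```

```bash
python3 - <<'E'
from h import *
s=[]
for i in range(4): arm.capture("side"); s.append(arm.state()["contact_force"])
print(np.mean(s,0).round(2)); to([625,-250,152],99); level()
E
```

```text
[-1.82  2.31  4.59]
t 17.42 pos [ 625.3 -250.1  152. ] yawx 99.0 tilt z [ 0.007 -0.    -1.   ] F [-1.86  2.44  5.24] open 0.308
shift cm [ 0.01 -0.02  0.  ] n 1.0
twist z 0.03 shift after [ 0.01 -0.02  0.  ]
levelling twist (tool, deg) [ 0.38  0.07 -0.  ]
```

Seated and slightly loaded. Opening slowly, then up.

>>> {"method": "jog_arm", "body": {
  "twist": [
    [0,0,0],
    [0,0,0],
    [0,0,0],
    [0,0,0],
    [0,0,0],
    [0,0,0],
    [0,0,0],
    [0,0,0]
  ],
  "linear": [
    [0,0,0],
    [0,0,0],
    [0,0,0],
    [0,0,0],
    [0,0,0],
    [0,0,0],
    [0,0,0],
    [0,0,0]
  ],
  "claw": [0.67,0.64,0.6,0.5,0.3,0,0,0],
  "grip_force": 20
}}

```text
clock: 18.08
ee_pos: [624.9, -250.4, 150.2]
eef_rot: [0.002, 0.649, 0.76, 0.002]
contact_force: [0.0, -0.0, 0.5]
opening: 1.0
```

```bash
python3 - <<'E'
from h import *
to([625,-250,152],99); level()
E
```

```text
t 18.08 pos [ 624.9 -250.4  150.2] yawx 99.0 tilt z [ 0.005 -0.    -1.   ] F [ 0.03 -0.05  0.46] open 1.0
shift cm [ 0.04  0.01 -0.18] n 1.0
twist z 0.01 shift after [ 0.04  0.01 -0.18]
levelling twist (tool, deg) [0.3  0.06 0.  ]
```

>>> {"method": "jog_arm", "body": {
  "twist": [
    [0,0,0],
    [0,0,0],
    [0,0,0],
    [0,0,0],
    [0,0,0],
    [0,0,0],
    [0,0,0],
    [0,0,0],
    [0,0,0],
    [0,0,0],
    [0,0,0],
    [0,0,0]
  ],
  "linear": [
    [0,0,-1],
    [0,0,-2],
    [0,0,-4],
    [0,0,-4],
    [0,0,-4],
    [0,-3,0],
    [0,-4,0],
    [0,-4,0],
    [0,-4,0],
    [0,-4,0],
    [0,-3,0],
    [0,0,0]
  ],
  "claw": [0,0,0,0,0,0,0,0,0,0,0,0]
}}

```text
clock: 19.08
ee_pos: [398.6, -284.2, 315.3]
eef_rot: [0.005, 0.648, 0.762, 0.001]
contact_force: [0.0, 0.7, 0.3]
opening: 1.005
```

```bash
python3 - <<'E'
from h import *
to([625,-250,152])
ims,ds,Ks,Rs,ts=grab("side"); im,d,K,R,t=grab("top")
def ray(p,z,K,R,t):
    r=R.T@np.linalg.inv(K)@[*p,1]; C=-R.T@t.ravel(); return (C+r*(z-C[2])/r[2]).round(1)
u0=px([625,-250,120],K,R,t).round().astype(int); u1=px([625,-250,120],Ks,Rs,ts).round().astype(int)
for nm,I,k,r,tt,c in(("side",ims,Ks,Rs,ts,u1),("top",im,K,R,t,u0)):
    I=I.astype(int); m=np.zeros(I.shape[:2],bool); m[c[1]-25:c[1]+25,c[0]-25:c[0]+25]=1
    m&=(I[...,0]>80)&(I[...,0]>1.7*I[...,1])&(I[...,0]>1.6*I[...,2])
    n,l,st,ce=cv2.connectedComponentsWithStats(m.astype(np.uint8)); j=1+st[1:,4].argmax()
    (cx,cy),rr=cv2.minEnclosingCircle(np.argwhere(l==j)[:,::-1].astype(np.int32)); print(nm,"ball",st[j],round(cx,1),round(cy,1),round(rr,1),ray((cx,cy),115,k,r,tt))
z=lambda a,f:cv2.resize(a,f,interpolation=cv2.INTER_CUBIC)
save("f1.png",np.hstack([z(ims[200:330,310:440],(400,400)),z(im[160:250,310:430],(400,300))[:300].repeat(1,0) if 0 else cv2.copyMakeBorder(z(im[160:250,310:430],(400,300)),0,100,0,0,cv2.BORDER_CONSTANT)]))
E
```

```text
t 19.08 pos [ 398.6 -284.2  315.3] yawx 99.2 tilt z [ 0.01  -0.005 -1.   ] F [0.01 0.73 0.29] open 1.005
shift cm [-0.15 22.75 16.52] n 7.0
side ball [398 261  27  23 430] 410.8 270.8 13.4 [ 623.  -251.9  115. ]
top ball [386 187  23  23 243] 397.0 198.5 11.9 [ 625.8 -249.5  115. ]
```

View pics/f1.png

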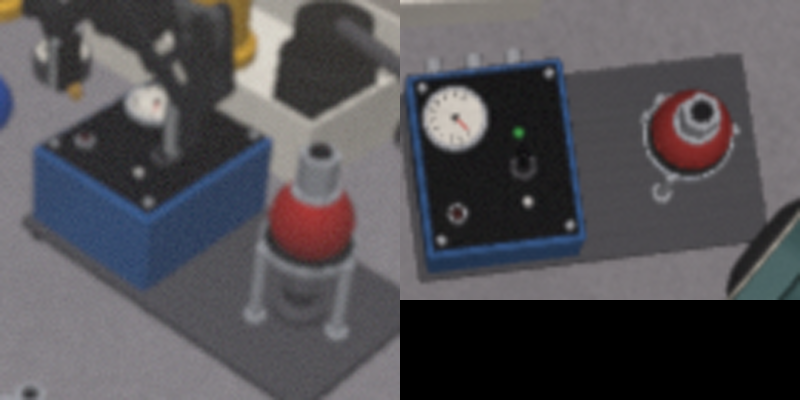

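The ball matches the ring centre within 0.5 mm in both cameras, and its neck is upright. Last check before handing in: compare the toggle's look with the start picture.

```bash
python3 - <<'E'
from h import *
a=cv2.cvtColor(cv2.imread("pics/top0.png"),cv2.COLOR_BGR2RGB).astype(int)
b=np.mean([arm.capture("top")[0] for _ in range(4)],0); im,d,K,R,t=grab("top")
c=px(HINGE+[0,0,20],K,R,t).round().astype(int); s=np.s_[c[1]-9:c[1]+10,c[0]-7:c[0]+8]
D=abs(a[s]-b[s]).mean(2); print("toggle patch diff",D.mean().round(1),D.max().round(1)); print(arm.state()["contact_force"].round(1))
D0=abs(a-b).mean(2)[260:280,250:300]; print("background",D0.mean().round(1),D0.max().round(1))
if D.max()<40: print(arm.close_job())
E
```

```text
toggle patch diff 2.2 7.8
[ 0.8 -0.5 -1.2]
background 6.4 9.0
the job is handed in; nothing more can be done
None
```

The job is handed in: the toggle was already on, so I left it, and the red accumulator now sits released in the stand's ring. No verdict was reported.

- **Toggle:** I felt it from the white-dot side with the fingers shut. They met it about 1 mm past the hinge line; I expected about −1 mm if on and −9 mm if off. It did not move under about 4 N and then 10 N, so it was on and against its stop. That 10 N was firmer than a light touch, though well below 30 N. At the end, its patch in the top picture still matched the start picture.
- **Accumulator:** I gripped it by the neck flats, lifted it, carried it to the stand and lowered it until it touched. Pressing down to seat it, I measured about 9 N, then let go.
- **On the way over:** the arm sagged about 45 mm during the carry. The ball passed over the toggle with an estimated clearance of about 18 mm, and the toggle did not change.
- **Final position:** the ball centre agrees with the ring centre within about 0.5 mm in each camera. The two cameras differ from each other by 2–3 mm, about what the calibration allows. The neck looks upright by eye; I did not measure its tilt.
- **Not checked:** I did not measure the bystanders afterwards. The arm felt no force except at the toggle and the ring.

The clock was at about 19 s when I handed in.

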